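Demould the plaster cast that has let go

ROBOT

A 6-joint arm with a two-finger parallel gripper is mounted at the origin on a cart in front of the work surface, level with it; the furniture and walls round the work are solid. World frame = base frame: x ahead of the robot, y to its left, z up, the work surface at z = 0. Lengths are in m, angles in rad, forces in N, time in s.
With the tool pointing down it reaches from about 0.35 to 0.85 m from the base axis. Payload 8.1 kg.
Tool frame: the origin (TCP) lies midway between the tips of the shut fingers; the grasp point (between the pads) lies r.grasp_offset behind it (r.grasp_offset is the distance from the TCP to the grasp point, in m); z points along the fingers, y is the direction in which the jaws open and shut (so a half turn about z gives the same grasp; the last joint's range is limited). The gripper opens to 93 mm and grips with 3 to 60 N. Pads are 15 mm wide; open, the fingers measure 128 mm over their backs; the gripper's body (75 mm by 188 mm) begins 65 mm behind the grasp point.
Start: joints at [-1.313, 0.13, 1.488, -0, 1.523, -0.085], TCP at [0.202, -0.565, 0.219] pointing down, gripper open.
Joint ranges: [-2.96, 2.96], [-0.89, 2.26], [0.02, 2.5], [-1.34, 4.48], [0, 2.73], [-2.66, 2.66]. Speed limits (rad/s): [2.39, 2.39, 2.79, 3.14, 3.14, 3.14].

INTERFACE

Orientations are given as a unit quaternion [x, y, z, w].
In Python, from station import state, capture, calibration, r gives the robot as it stands. The module is installed in compiled form; this text tells all that it offers.
- The arm moves only by the tool apply_moves, never from a script. Its argument "increments" is a list of rows, each an object with "grip": the closure in counts, from 0 (fully open) to 255 (shut); "xyz": the shift along the world's x, y, z in m, a list of three; "rotation": the turn, a rotation vector about the world's x, y, z in degrees, a list of three. In form: [{"grip": grip, "xyz": [x, y, z], "rotation": [rx, ry, rz]}, ...]. A call has 1 to 10 rows; each row is the pose to reach, as a shift and turn from the pose commanded when the call began; what a row does not reach only later rows make up. A row lasts 1/10 s, in which the tool goes at most 50 mm and 8.59 degrees, less where a joint would pass 70% of its speed; a pose out of reach is approached as far as the arm can. A call with a gripper value outside its range is refused whole. The fingers move at their own pace and stop on an object; the grip force is fixed at half the most. Time passes only in rows, so rows that repeat a pose let the fingers close. It gives the time, the measured TCP pose, the force and the opening at its end, in the units of the state.
- state(): the state, without advancing time (a new reading comes with each control period).
- capture(name): name is "side" or "top"; returns the picture (400x640x3 uint8, blue, green, red); there is no depth.
- calibration(name): a dict with "vfov" (degrees; the focal length in pixels is half the picture's height over the tangent of half this angle, whatever the lens; pixels are square), "cx", "cy" (the principal point, pixels), "R" (3x3) and "t" (3): a world point X has camera coordinates R X + t. Camera axes: x right, y down, z forward; pixel columns grow to the right and rows downward; lengths in m; the calibration is good to about 2 mm. A picture is of the moment at which its call begins. calibration takes no time and is no camera call.
- r.finish_job(): hands the job in, once; it reports no verdict.
The state is a dict: "time": time; "q": joint angles; "qd": joint speeds; "joint_efforts": joint torques, N m; "eef_pos": TCP position; "tool_rot": TCP orientation; "ft_force": force on the tool from outside, world axes, zero at the start; "wrist_torque": the same for the moment, N m; "grip_width": opening from 0.0 (shut) to 1.0 (fully open).
Only numpy, scipy, OpenCV 4.12 (cv2) and the standard library are available. Lean on these libraries where they do the work, as an engineer would, in place of code of your own. Each camera call takes 0.05 s, during which the arm holds its last target.

TASK

Three plaster casts stand in the open cavities of the gang mould, and just one of them has come loose; the other two are still stuck fast. Tug the pouring stubs to find the loose cast, draw it out of its cavity and set it down, not dropped, stub upward, wholly on the drying board clear of the cast that already dries there. Leave that one undisturbed and the two stuck casts seated in the mould.

Things in the scene. Friction and masses are not known exactly. Their poses are not given: they have to be found in the camera images.
- gang_mould: grey rubber mould in a light wooden frame, 109 x 277 x 42 mm, fixed. Origin: centre of the underside; z up, y along the row of three round cavities (63 mm wide, 30 mm deep, floor 12 mm above the table) at y = -85, 0 and +85 mm. One cavity, not always the same, holds the loose cast; nothing visible tells which.
- cast_1: white plaster cast in the y = -85 mm cavity (1 to 6 mm of play): round tapered boss, 51 mm across the foot, 59 mm the top, 28 mm deep, with a round upright pouring stub on top, 18 mm across, 38 mm tall (66 mm in all). Origin: centre of the underside, 12 mm above the table at first; z up. 0.11 to 0.23 kg. The loose one lifts with about its own weight; a stuck one gives 2 to 3 mm, then is held rigidly.
- cast_2: white plaster cast in the y = 0 (middle) cavity (1 to 6 mm of play): round tapered boss, 51 mm across the foot, 59 mm the top, 28 mm deep, with a round upright pouring stub on top, 18 mm across, 38 mm tall (66 mm in all). Origin: centre of the underside, 12 mm above the table at first; z up. 0.11 to 0.23 kg. The loose one lifts with about its own weight; a stuck one gives 2 to 3 mm, then is held rigidly.
- cast_3: white plaster cast in the y = +85 mm cavity (1 to 6 mm of play): round tapered boss, 51 mm across the foot, 59 mm the top, 28 mm deep, with a round upright pouring stub on top, 18 mm across, 38 mm tall (66 mm in all). Origin: centre of the underside, 12 mm above the table at first; z up. 0.11 to 0.23 kg. The loose one lifts with about its own weight; a stuck one gives 2 to 3 mm, then is held rigidly.
- drying_board: low board of three wooden planks on two battens, 148 x 220 mm, top face 14 mm above the table, fixed. Origin: centre of its underside on the table; x along the 148 mm side, y along the 220 mm side, z up.
- old_cast: the finished cast that already dries on the board, in its +y half: the same boss without a stub (59 mm across, 30 mm tall), loose, 0.14 kg. Origin: centre of its underside.
Not all that is in view belongs to the job. Leave any brown or orange look-alike of the old_cast alone.

How it is judged:
At the end, for the whole second after the job is handed in: One cast at rest on the board, stub up (0.1 rad), centre within 50 mm (short side) and 85 mm (long side) of its middle, not touching the old cast, which moved under 10 mm; the other two seated in their cavities (raised under 4 mm, within 6 mm of centre) (((x of cast_1 in the frame of drying_board between -0.05 and 0.05 m and y of cast_1 in the frame of drying_board between -0.085 and 0.085 m and z of cast_1 in the frame of drying_board between 0.01 and 0.018 m and angle between each of cast_1, cast_2, cast_3's own z axis and vertical below 0.1 rad and linear speed of cast_1 below 0.02 m/s and contact force between cast_1 and old_cast below 0.1 N and z of each of cast_2, cast_3 in the frame of gang_mould below 0.016 m and y of cast_2 in the frame of gang_mould between -0.006 and 0.006 m and x of cast_2 in the frame of gang_mould between -0.006 and 0.006 m and y of cast_3 in the frame of gang_mould between 0.079 and 0.091 m and x of cast_3 in the frame of gang_mould between -0.006 and 0.006 m) or (x of cast_2 in the frame of drying_board between -0.05 and 0.05 m and y of cast_2 in the frame of drying_board between -0.085 and 0.085 m and z of cast_2 in the frame of drying_board between 0.01 and 0.018 m and angle between each of cast_2, cast_1, cast_3's own z axis and vertical below 0.1 rad and linear speed of cast_2 below 0.02 m/s and contact force between cast_2 and old_cast below 0.1 N and z of each of cast_1, cast_3 in the frame of gang_mould below 0.016 m and y of cast_1 in the frame of gang_mould between -0.091 and -0.079 m and x of cast_1 in the frame of gang_mould between -0.006 and 0.006 m and y of cast_3 in the frame of gang_mould between 0.079 and 0.091 m and x of cast_3 in the frame of gang_mould between -0.006 and 0.006 m) or (x of cast_3 in the frame of drying_board between -0.05 and 0.05 m and y of cast_3 in the frame of drying_board between -0.085 and 0.085 m and z of cast_3 in the frame of drying_board between 0.01 and 0.018 m and angle between each of cast_3, cast_1, cast_2's own z axis and vertical below 0.1 rad and linear speed of cast_3 below 0.02 m/s and contact force between cast_3 and old_cast below 0.1 N and z of each of cast_1, cast_2 in the frame of gang_mould below 0.016 m and y of cast_1 in the frame of gang_mould between -0.091 and -0.079 m and x of cast_1 in the frame of gang_mould between -0.006 and 0.006 m and y of cast_2 in the frame of gang_mould between -0.006 and 0.006 m and x of cast_2 in the frame of gang_mould between -0.006 and 0.006 m)) and distance of old_cast from where it was at the start of the episode below 0.01 m).
It fails at once if a cast is let go more than 12 mm above the drying board ((horizontal distance between cast_1 and drying_board below 0.12 m and z of cast_1 in the frame of drying_board above 0.026 m and contact force between cast_1 and the fingers below 0.05 N) or (horizontal distance between cast_2 and drying_board below 0.12 m and z of cast_2 in the frame of drying_board above 0.026 m and contact force between cast_2 and the fingers below 0.05 N) or (horizontal distance between cast_3 and drying_board below 0.12 m and z of cast_3 in the frame of drying_board above 0.026 m and contact force between cast_3 and the fingers below 0.05 N)).
It fails at once if the cast already drying is shifted by more than 15 mm or tipped (distance of old_cast from where it was at the start of the episode above 0.015 m or angle between old_cast's own z axis and vertical above 0.3 rad).
It also fails if it takes over 58 s, if anything falls off the work surface, if the arm or the gripper's body presses on something with over 40 N, if the wrist force passes 120 N, or if a joint passes its speed limit or range.

## Working session

There is one attempt and no reset: what is moved stays moved. The work goes in short steps, Python scripts to look and compute and a tool call to move; the robot and the scene stay as the last step left them, time stands still between calls to the robot, and variables do not carry over. Pictures are saved under pics/ and viewed, and the job is handed in when it is done.

Besides the shell and the picture viewer there is one more tool, called after "Request:" as name(argument=value, ...) on one line, values as JSON. apply_moves: Moves the arm, as the interface text tells. Its arguments: {"type":"object","properties":{"increments":{"type":"array"}},"required":["increments"]}

```bash
mkdir -p pics; python3 - <<'E'
from station import state,capture,calibration,r
import cv2
for n in("side","top"):
    cv2.imwrite(f"pics/{n}0.png",capture(n)); print(n,calibration(n))
print(state(),r.grasp_offset)
E
```

```text
side {'vfov': 57.69034305377872, 'cx': 319.0772990042559, 'cy': 197.2618434432694, 'R': array([[-0.99906007, -0.04325107, -0.00288578],
       [-0.01894865,  0.49563247, -0.86832563],
       [ 0.03898629, -0.86745478, -0.49598616]]), 't': array([0.49947917, 0.01650088, 0.91637439])}
top {'vfov': 55.59363440578427, 'cx': 314.773039389871, 'cy': 195.69389993027332, 'R': array([[-0.01436173, -0.99975842, -0.01663843],
       [-0.9875293 ,  0.01679122, -0.15653733],
       [ 0.1567789 ,  0.01418279, -0.98753189]]), 't': array([0.07762217, 0.51483454, 0.87592309])}
{'time': 0.1, 'q': array([-1.31338814e+00,  1.31087309e-01,  1.48913530e+00,  2.47425839e-05,
        1.52301946e+00, -8.54189643e-02]), 'qd': array([ 4.74060978e-04, -1.83948855e-03, -1.86733164e-03, -1.87843049e-03,
        2.68627818e-04,  9.43286419e-05]), 'joint_efforts': array([ 6.85799896e-04, -5.61340106e+01, -4.93096948e+01,  7.69622996e-02,
        2.92061619e-02, -6.97488804e-05]), 'eef_pos': array([ 0.20158081, -0.56458807,  0.21771062]), 'tool_rot': array([ 9.85344397e-01,  1.70574730e-01, -5.85221318e-05, -8.22722792e-04]), 'ft_force': array([-0.48605154,  0.37042013,  0.61946597]), 'wrist_torque': array([0.00398247, 0.01799118, 0.01019689]), 'grip_width': 0.9961338080479255} 0.0188
```

View pics/side0.png

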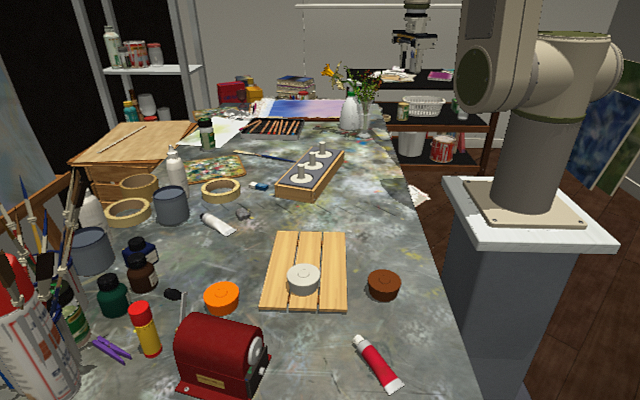

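View pics/top0.png

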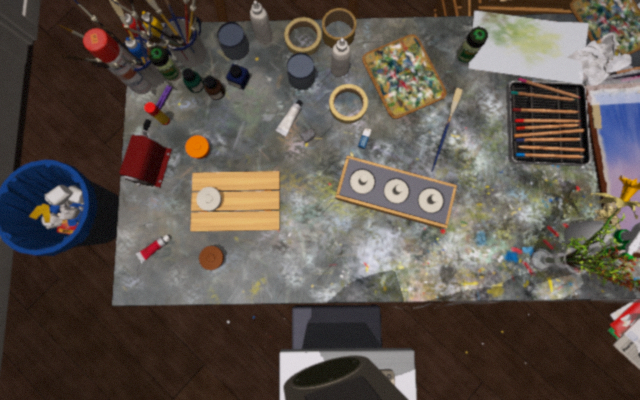

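The side view shows the board at about (305,270) with the old cast at (303,280), and the mould at about (312,172). The top view shows the mould at about (396,190), stubs at about (365,180), (398,189) and (433,200), and the board at about (235,200) with the old cast at (208,198). I'll enlarge both for exact pixels.

```bash
python3 - <<'E'
import cv2
a=cv2.imread("pics/top0.png")
cv2.imwrite("pics/t_m.png",cv2.resize(a[145:240,325:465],None,fx=5.6,fy=5.6,interpolation=cv2.INTER_CUBIC))
cv2.imwrite("pics/t_b.png",cv2.resize(a[160:240,180:290],None,fx=6,fy=6,interpolation=cv2.INTER_CUBIC))
b=cv2.imread("pics/side0.png")
cv2.imwrite("pics/s_m.png",cv2.resize(b[130:210,260:360],None,fx=7,fy=7,interpolation=cv2.INTER_CUBIC))
E
```

```text
(no output)
```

View pics/t_m.png

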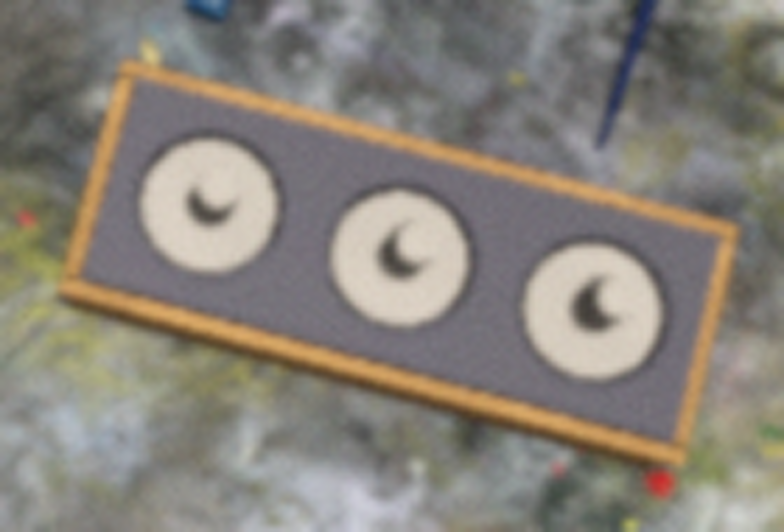

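View pics/t_b.png

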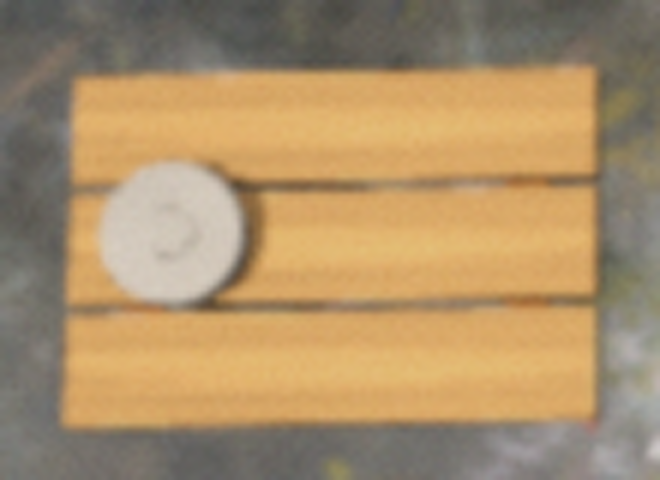

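View pics/s_m.png

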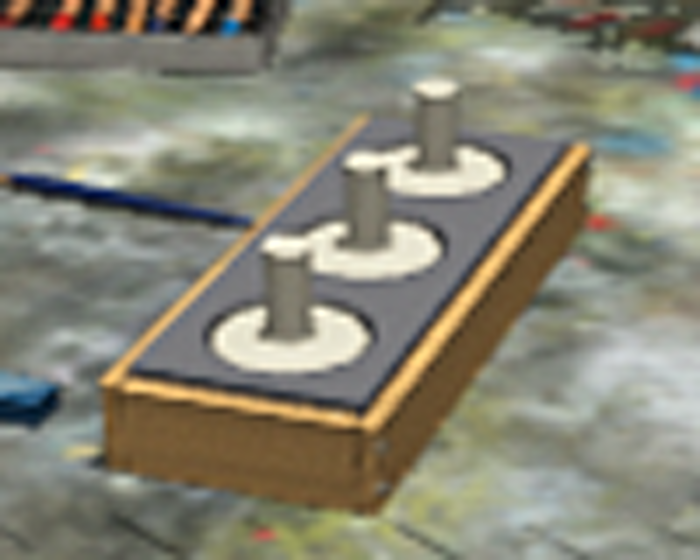

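```bash
cat > h.py <<'E'
import numpy as np
from station import calibration
def ray(name,u,v,z,s=1,ox=0,oy=0):
    c=calibration(name); f=200/np.tan(np.radians(c['vfov'])/2)
    u=(u+.5)/s-.5+ox; v=(v+.5)/s-.5+oy
    R=c['R'];t=c['t']; d=R.T@np.array([(u-c['cx'])/f,(v-c['cy'])/f,1]); o=-R.T@t
    return (o+d*(z-o[2])/d[2])
E
python3 - <<'E'
from h import *
np.set_printoptions(precision=4,suppress=True)
print("boss"); B=[ray('top',*p,.040,5.6,325,145) for p in[(209,205),(400,257),(593,311)]]; print(np.array(B))
print("side stub tops"); print(np.array([ray('side',*p,.078,7,260,130) for p in[(287,245),(364,160),(437,88)]]))
print("side boss"); print(np.array([ray('side',*p,.040,7,260,130) for p in[(291,338),(370,247),(443,171)]]))
C=np.array([ray('top',*p,.042,5.6,325,145) for p in[(125,65),(737,230),(684,450),(62,288)]]);print(C,C.mean(0),np.linalg.norm(np.diff(C,axis=0),axis=1))
D=np.array([ray('top',*p,.014,6,180,160) for p in[(73,74),(598,67),(596,421),(62,427)]]);print(D,D.mean(0),np.linalg.norm(np.diff(D,axis=0),axis=1))
print(ray('top',173,231,.044,6,180,160), ray('side',303,272,.044))
d=B[0]-B[2];print(np.linalg.norm(d),np.degrees(np.arctan2(d[1],d[0])))
E
```

```text
boss
[[ 0.5499 -0.0455  0.04  ]
 [ 0.5256 -0.127   0.04  ]
 [ 0.5007 -0.2084  0.04  ]]
side stub tops
[[ 0.5496 -0.0462  0.078 ]
 [ 0.5261 -0.1279  0.078 ]
 [ 0.5    -0.2074  0.078 ]]
side boss
[[ 0.5491 -0.0454  0.04  ]
 [ 0.5242 -0.1283  0.04  ]
 [ 0.4974 -0.2077  0.04  ]]
[[ 0.6126 -0.0107  0.042 ]
 [ 0.5345 -0.2717  0.042 ]
 [ 0.4403 -0.2425  0.042 ]
 [ 0.5142  0.0191  0.042 ]] [ 0.5254 -0.1264  0.042 ] [0.2724 0.0987 0.2719]
[[0.5865 0.3802 0.014 ]
 [0.5855 0.1585 0.014 ]
 [0.437  0.1593 0.014 ]
 [0.438  0.3793 0.014 ]] [0.5117 0.2693 0.014 ] [0.2216 0.1484 0.22  ]
[0.5141 0.3269 0.044 ] [0.5137 0.3259 0.044 ]
0.1701936650710458 73.18535816838909
```

Both cameras agree to within 2 mm: stubs at (0.550,-0.046), (0.526,-0.127) and (0.500,-0.208). The board centre is (0.512,0.269) and the old cast is at (0.514,0.327). The current yaw clears the neighbouring stubs, so I'll go to the nearest cast.

Request:
apply_moves(increments=[{"grip": 0, "xyz": [0.03, 0.036, 0], "rotation": [0, 0, 0]}, {"grip": 0, "xyz": [0.06, 0.072, 0], "rotation": [0, 0, 0]}, {"grip": 0, "xyz": [0.09, 0.107, 0], "rotation": [0, 0, 0]}, {"grip": 0, "xyz": [0.12, 0.143, 0], "rotation": [0, 0, 0]}, {"grip": 0, "xyz": [0.15, 0.179, 0], "rotation": [0, 0, 0]}, {"grip": 0, "xyz": [0.18, 0.215, 0], "rotation": [0, 0, 0]}, {"grip": 0, "xyz": [0.21, 0.25, 0], "rotation": [0, 0, 0]}, {"grip": 0, "xyz": [0.24, 0.286, 0], "rotation": [0, 0, 0]}, {"grip": 0, "xyz": [0.27, 0.322, 0], "rotation": [0, 0, 0]}, {"grip": 0, "xyz": [0.298, 0.357, 0], "rotation": [0, 0, 0]}])

```text
time: 1.1
eef_pos: [0.5005, -0.2062, 0.2183]
tool_rot: [0.985, 0.171, -0.0, -0.0]
ft_force: [-0.9, -0.3, 0.5]
grip_width: 1.002
```

Request:
apply_moves(increments=[{"grip": 0, "xyz": [0, 0, 0], "rotation": [0, 0, 0]}, {"grip": 0, "xyz": [0, 0, -0.03], "rotation": [0, 0, 0]}, {"grip": 0, "xyz": [0, 0, -0.06], "rotation": [0, 0, 0]}, {"grip": 0, "xyz": [0, 0, -0.09], "rotation": [0, 0, 0]}, {"grip": 0, "xyz": [0, 0, -0.11], "rotation": [0, 0, 0]}, {"grip": 0, "xyz": [0, 0, -0.11], "rotation": [0, 0, 0]}, {"grip": 0, "xyz": [0, 0, -0.11], "rotation": [0, 0, 0]}])

```text
time: 1.8
eef_pos: [0.4992, -0.2084, 0.1087]
tool_rot: [0.985, 0.17, -0.0, -0.0]
ft_force: [-0.1, -0.2, -0.2]
grip_width: 1.001
```

Aligned within 1 mm. I'll descend to TCP z of about 0.047, then close.

Request:
apply_moves(increments=[{"grip": 0, "xyz": [0.001, 0, -0.025], "rotation": [0, 0, 0]}, {"grip": 0, "xyz": [0.001, 0, -0.05], "rotation": [0, 0, 0]}, {"grip": 0, "xyz": [0.001, 0, -0.062], "rotation": [0, 0, 0]}, {"grip": 0, "xyz": [0.001, 0, -0.062], "rotation": [0, 0, 0]}, {"grip": 150, "xyz": [0.001, 0, -0.062], "rotation": [0, 0, 0]}, {"grip": 255, "xyz": [0.001, 0, -0.062], "rotation": [0, 0, 0]}, {"grip": 255, "xyz": [0.001, 0, -0.062], "rotation": [0, 0, 0]}, {"grip": 255, "xyz": [0.001, 0, -0.062], "rotation": [0, 0, 0]}, {"grip": 255, "xyz": [0.001, 0, -0.062], "rotation": [0, 0, 0]}, {"grip": 255, "xyz": [0.001, 0, -0.062], "rotation": [0, 0, 0]}])

```text
time: 2.8
eef_pos: [0.5007, -0.2081, 0.0468]
tool_rot: [0.985, 0.171, 0.0, 0.0]
ft_force: [-0.1, -0.3, -0.5]
grip_width: 0.532
```

Request:
apply_moves(increments=[{"grip": 255, "xyz": [0, 0, 0], "rotation": [0, 0, 0]}, {"grip": 255, "xyz": [0, 0, 0], "rotation": [0, 0, 0]}, {"grip": 255, "xyz": [0, 0, 0], "rotation": [0, 0, 0]}, {"grip": 255, "xyz": [0, 0, 0], "rotation": [0, 0, 0]}, {"grip": 255, "xyz": [0, 0, 0], "rotation": [0, 0, 0]}])

```text
time: 3.3
eef_pos: [0.5007, -0.2081, 0.0466]
tool_rot: [0.985, 0.171, -0.0, 0.0]
ft_force: [-0.1, -0.2, -0.7]
grip_width: 0.19
```

Gripped (18 mm gives a width of about 0.19). I'll tug gently.

Request:
apply_moves(increments=[{"grip": 255, "xyz": [0, 0, 0], "rotation": [0, 0, 0]}, {"grip": 255, "xyz": [0, 0, 0.001], "rotation": [0, 0, 0]}, {"grip": 255, "xyz": [0, 0, 0.002], "rotation": [0, 0, 0]}, {"grip": 255, "xyz": [0, 0, 0.003], "rotation": [0, 0, 0]}, {"grip": 255, "xyz": [0, 0, 0.004], "rotation": [0, 0, 0]}, {"grip": 255, "xyz": [0, 0, 0.005], "rotation": [0, 0, 0]}, {"grip": 255, "xyz": [0, 0, 0.005], "rotation": [0, 0, 0]}])

```text
time: 4.0
eef_pos: [0.5001, -0.208, 0.0488]
tool_rot: [0.985, 0.17, -0.0, -0.0]
ft_force: [10.8, -7.1, -27.9]
grip_width: 0.19
```

28 N at 2 mm of travel means this one is stuck. I'll lower, release and go to the middle cast.

Request:
apply_moves(increments=[{"grip": 255, "xyz": [0, 0, -0.003], "rotation": [0, 0, 0]}, {"grip": 255, "xyz": [0, 0, -0.005], "rotation": [0, 0, 0]}, {"grip": 255, "xyz": [0, 0, -0.005], "rotation": [0, 0, 0]}, {"grip": 0, "xyz": [0, 0, -0.005], "rotation": [0, 0, 0]}, {"grip": 0, "xyz": [0, 0, -0.005], "rotation": [0, 0, 0]}, {"grip": 0, "xyz": [0, 0, -0.005], "rotation": [0, 0, 0]}, {"grip": 0, "xyz": [0, 0, -0.005], "rotation": [0, 0, 0]}, {"grip": 0, "xyz": [0, 0, -0.005], "rotation": [0, 0, 0]}, {"grip": 0, "xyz": [0, 0, -0.005], "rotation": [0, 0, 0]}, {"grip": 0, "xyz": [0, 0, -0.005], "rotation": [0, 0, 0]}])

```text
time: 5.0
eef_pos: [0.5007, -0.2081, 0.0466]
tool_rot: [0.985, 0.171, -0.0, -0.0]
ft_force: [0.2, 0.1, -0.6]
grip_width: 0.74
```

Request:
apply_moves(increments=[{"grip": 0, "xyz": [0, 0, 0.02], "rotation": [0, 0, 0]}, {"grip": 0, "xyz": [0, 0, 0.04], "rotation": [0, 0, 0]}, {"grip": 0, "xyz": [0, 0, 0.06], "rotation": [0, 0, 0]}, {"grip": 0, "xyz": [0, 0, 0.06], "rotation": [0, 0, 0]}, {"grip": 0, "xyz": [0.0125, 0.0405, 0.06], "rotation": [0, 0, 0]}, {"grip": 0, "xyz": [0.025, 0.0805, 0.06], "rotation": [0, 0, 0]}, {"grip": 0, "xyz": [0.025, 0.0805, 0.06], "rotation": [0, 0, 0]}, {"grip": 0, "xyz": [0.025, 0.0805, 0.06], "rotation": [0, 0, 0]}])

```text
time: 5.8
eef_pos: [0.5253, -0.1267, 0.1056]
tool_rot: [0.985, 0.172, -0.001, -0.0]
ft_force: [-0.4, -0.2, -0.3]
grip_width: 1.001
```

Request:
apply_moves(increments=[{"grip": 0, "xyz": [0, 0, -0.025], "rotation": [0, 0, 0]}, {"grip": 0, "xyz": [0, 0, -0.05], "rotation": [0, 0, 0]}, {"grip": 100, "xyz": [0, 0, -0.06], "rotation": [0, 0, 0]}, {"grip": 255, "xyz": [0, 0, -0.06], "rotation": [0, 0, 0]}, {"grip": 255, "xyz": [0, 0, -0.06], "rotation": [0, 0, 0]}, {"grip": 255, "xyz": [0, 0, -0.06], "rotation": [0, 0, 0]}, {"grip": 255, "xyz": [0, 0, -0.06], "rotation": [0, 0, 0]}, {"grip": 255, "xyz": [0, 0, -0.06], "rotation": [0, 0, 0]}, {"grip": 255, "xyz": [0, 0, -0.06], "rotation": [0, 0, 0]}, {"grip": 255, "xyz": [0, 0, -0.06], "rotation": [0, 0, 0]}])

```text
time: 6.8
eef_pos: [0.5258, -0.1276, 0.0469]
tool_rot: [0.985, 0.171, 0.0, 0.0]
ft_force: [-0.1, -0.6, 0.6]
grip_width: 0.361
```

Request:
apply_moves(increments=[{"grip": 255, "xyz": [0, 0, 0], "rotation": [0, 0, 0]}, {"grip": 255, "xyz": [0, 0, 0], "rotation": [0, 0, 0]}, {"grip": 255, "xyz": [0, 0, 0], "rotation": [0, 0, 0]}, {"grip": 255, "xyz": [0, 0, 0], "rotation": [0, 0, 0]}, {"grip": 255, "xyz": [0, 0, 0.001], "rotation": [0, 0, 0]}, {"grip": 255, "xyz": [0, 0, 0.002], "rotation": [0, 0, 0]}, {"grip": 255, "xyz": [0, 0, 0.003], "rotation": [0, 0, 0]}, {"grip": 255, "xyz": [0, 0, 0.004], "rotation": [0, 0, 0]}, {"grip": 255, "xyz": [0, 0, 0.005], "rotation": [0, 0, 0]}, {"grip": 255, "xyz": [0, 0, 0.005], "rotation": [0, 0, 0]}])

```text
time: 7.8
eef_pos: [0.5251, -0.1274, 0.0488]
tool_rot: [0.985, 0.17, -0.0, -0.0]
ft_force: [12.0, -4.2, -26.6]
grip_width: 0.186
```

The middle cast is stuck too. I'll release it and go to the third.

Request:
apply_moves(increments=[{"grip": 255, "xyz": [0, 0, -0.003], "rotation": [0, 0, 0]}, {"grip": 255, "xyz": [0, 0, -0.005], "rotation": [0, 0, 0]}, {"grip": 255, "xyz": [0, 0, -0.005], "rotation": [0, 0, 0]}, {"grip": 0, "xyz": [0, 0, -0.005], "rotation": [0, 0, 0]}, {"grip": 0, "xyz": [0, 0, -0.005], "rotation": [0, 0, 0]}, {"grip": 0, "xyz": [0, 0, -0.005], "rotation": [0, 0, 0]}, {"grip": 0, "xyz": [0, 0, -0.005], "rotation": [0, 0, 0]}, {"grip": 0, "xyz": [0, 0, -0.005], "rotation": [0, 0, 0]}, {"grip": 0, "xyz": [0, 0, -0.005], "rotation": [0, 0, 0]}, {"grip": 0, "xyz": [0, 0, -0.005], "rotation": [0, 0, 0]}])

```text
time: 8.8
eef_pos: [0.5257, -0.1276, 0.0466]
tool_rot: [0.985, 0.171, -0.0, 0.0]
ft_force: [-0.2, -0.3, -0.3]
grip_width: 0.738
```

Request:
apply_moves(increments=[{"grip": 0, "xyz": [0, 0, 0.02], "rotation": [0, 0, 0]}, {"grip": 0, "xyz": [0, 0, 0.04], "rotation": [0, 0, 0]}, {"grip": 0, "xyz": [0, 0, 0.06], "rotation": [0, 0, 0]}, {"grip": 0, "xyz": [0, 0, 0.06], "rotation": [0, 0, 0]}, {"grip": 0, "xyz": [0.0125, 0.0405, 0.06], "rotation": [0, 0, 0]}, {"grip": 0, "xyz": [0.024, 0.0815, 0.06], "rotation": [0, 0, 0]}, {"grip": 0, "xyz": [0.024, 0.0815, 0.06], "rotation": [0, 0, 0]}, {"grip": 0, "xyz": [0.024, 0.0815, 0.06], "rotation": [0, 0, 0]}])

```text
time: 9.6
eef_pos: [0.5492, -0.0453, 0.1055]
tool_rot: [0.985, 0.172, -0.001, -0.0]
ft_force: [-0.9, 0.3, -0.0]
grip_width: 0.998
```

Request:
apply_moves(increments=[{"grip": 0, "xyz": [0, 0, -0.025], "rotation": [0, 0, 0]}, {"grip": 0, "xyz": [0, 0, -0.05], "rotation": [0, 0, 0]}, {"grip": 100, "xyz": [0, 0, -0.06], "rotation": [0, 0, 0]}, {"grip": 255, "xyz": [0, 0, -0.06], "rotation": [0, 0, 0]}, {"grip": 255, "xyz": [0, 0, -0.06], "rotation": [0, 0, 0]}, {"grip": 255, "xyz": [0, 0, -0.06], "rotation": [0, 0, 0]}, {"grip": 255, "xyz": [0, 0, -0.06], "rotation": [0, 0, 0]}, {"grip": 255, "xyz": [0, 0, -0.06], "rotation": [0, 0, 0]}, {"grip": 255, "xyz": [0, 0, -0.06], "rotation": [0, 0, 0]}, {"grip": 255, "xyz": [0, 0, -0.06], "rotation": [0, 0, 0]}])

```text
time: 10.6
eef_pos: [0.5498, -0.0461, 0.0469]
tool_rot: [0.985, 0.171, 0.0, 0.0]
ft_force: [-0.3, -0.6, 0.1]
grip_width: 0.364
```

Request:
apply_moves(increments=[{"grip": 255, "xyz": [0, 0, 0], "rotation": [0, 0, 0]}, {"grip": 255, "xyz": [0, 0, 0], "rotation": [0, 0, 0]}, {"grip": 255, "xyz": [0, 0, 0], "rotation": [0, 0, 0]}, {"grip": 255, "xyz": [0, 0, 0], "rotation": [0, 0, 0]}, {"grip": 255, "xyz": [0, 0, 0.001], "rotation": [0, 0, 0]}, {"grip": 255, "xyz": [0, 0, 0.002], "rotation": [0, 0, 0]}, {"grip": 255, "xyz": [0, 0, 0.003], "rotation": [0, 0, 0]}, {"grip": 255, "xyz": [0, 0, 0.004], "rotation": [0, 0, 0]}, {"grip": 255, "xyz": [0, 0, 0.005], "rotation": [0, 0, 0]}, {"grip": 255, "xyz": [0, 0, 0.005], "rotation": [0, 0, 0]}])

```text
time: 11.6
eef_pos: [0.5498, -0.0461, 0.0519]
tool_rot: [0.985, 0.171, 0.0, 0.0]
ft_force: [-0.2, -0.7, -1.2]
grip_width: 0.188
```

The third cast is loose. I'll draw it out.

Request:
apply_moves(increments=[{"grip": 255, "xyz": [0, 0, 0.008], "rotation": [0, 0, 0]}, {"grip": 255, "xyz": [0, 0, 0.016], "rotation": [0, 0, 0]}, {"grip": 255, "xyz": [0, 0, 0.024], "rotation": [0, 0, 0]}, {"grip": 255, "xyz": [0, 0, 0.032], "rotation": [0, 0, 0]}, {"grip": 255, "xyz": [0, 0, 0.042], "rotation": [0, 0, 0]}, {"grip": 255, "xyz": [0, 0, 0.055], "rotation": [0, 0, 0]}, {"grip": 255, "xyz": [0, 0, 0.065], "rotation": [0, 0, 0]}, {"grip": 255, "xyz": [0, 0, 0.07], "rotation": [0, 0, 0]}, {"grip": 255, "xyz": [0, 0, 0.07], "rotation": [0, 0, 0]}])

```text
time: 12.5
eef_pos: [0.5505, -0.0463, 0.123]
tool_rot: [0.985, 0.171, 0.001, 0.0]
ft_force: [0.2, 0.1, -1.6]
grip_width: 0.185
```

Request:
apply_moves(increments=[{"grip": 255, "xyz": [-0.002, 0.015, 0], "rotation": [0, 0, 0]}, {"grip": 255, "xyz": [-0.006, 0.045, 0], "rotation": [0, 0, 0]}, {"grip": 255, "xyz": [-0.011, 0.08, 0], "rotation": [0, 0, 0]}, {"grip": 255, "xyz": [-0.017, 0.115, 0], "rotation": [0, 0, 0]}, {"grip": 255, "xyz": [-0.022, 0.15, 0], "rotation": [0, 0, 0]}, {"grip": 255, "xyz": [-0.027, 0.185, 0], "rotation": [0, 0, 0]}, {"grip": 255, "xyz": [-0.032, 0.22, 0], "rotation": [0, 0, 0]}, {"grip": 255, "xyz": [-0.036, 0.245, 0], "rotation": [0, 0, 0]}, {"grip": 255, "xyz": [-0.038, 0.258, 0], "rotation": [0, 0, 0]}, {"grip": 255, "xyz": [-0.038, 0.258, 0], "rotation": [0, 0, 0]}])

```text
time: 13.5
eef_pos: [0.5107, 0.2135, 0.121]
tool_rot: [0.985, 0.172, -0.001, -0.0]
ft_force: [0.5, -0.2, -0.5]
grip_width: 0.186
```

```bash
python3 - <<'E'
from station import state,capture
import cv2
s=capture("side");t=capture("top")
cv2.imwrite("pics/s1.png",cv2.resize(s[130:330,220:420],None,fx=3,fy=3,interpolation=cv2.INTER_CUBIC))
cv2.imwrite("pics/t1.png",t)
x=state();print(x['eef_pos'],x['ft_force'],x['grip_width'])
E
```

```text
[0.51143364 0.21144286 0.12119816] [-0.10949633  0.03264707 -1.17611148] 0.18760901061814825
```

View pics/s1.png

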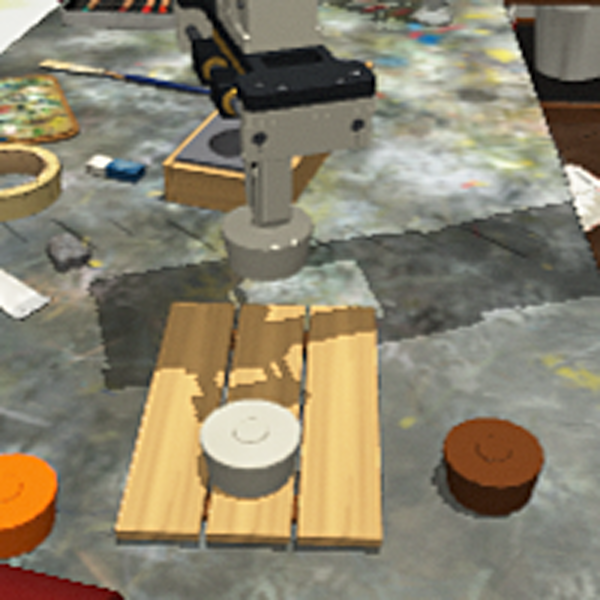

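The cast is held upright, with its boss at about (268,245) in the crop, over the board's free half. Contact is expected at TCP z of about 0.049, so I'll lower to just above that.

Request:
apply_moves(increments=[{"grip": 255, "xyz": [0.0, 0.001, -0.015], "rotation": [0, 0, 0]}, {"grip": 255, "xyz": [0.0, 0.001, -0.03], "rotation": [0, 0, 0]}, {"grip": 255, "xyz": [0.0, 0.001, -0.045], "rotation": [0, 0, 0]}, {"grip": 255, "xyz": [0.0, 0.001, -0.056], "rotation": [0, 0, 0]}, {"grip": 255, "xyz": [0.0, 0.001, -0.064], "rotation": [0, 0, 0]}, {"grip": 255, "xyz": [0.0, 0.001, -0.068], "rotation": [0, 0, 0]}, {"grip": 255, "xyz": [0.0, 0.001, -0.07], "rotation": [0, 0, 0]}, {"grip": 255, "xyz": [0.0, 0.001, -0.07], "rotation": [0, 0, 0]}])

```text
time: 14.4
eef_pos: [0.5119, 0.213, 0.0518]
tool_rot: [0.985, 0.171, 0.0, -0.0]
ft_force: [0.5, 0.0, -1.8]
grip_width: 0.185
```

Request:
apply_moves(increments=[{"grip": 255, "xyz": [0, 0, -0.001], "rotation": [0, 0, 0]}, {"grip": 255, "xyz": [0, 0, -0.0015], "rotation": [0, 0, 0]}, {"grip": 255, "xyz": [0, 0, -0.002], "rotation": [0, 0, 0]}, {"grip": 255, "xyz": [0, 0, -0.002], "rotation": [0, 0, 0]}])

```text
time: 14.8
eef_pos: [0.5118, 0.213, 0.0498]
tool_rot: [0.985, 0.171, 0.0, -0.0]
ft_force: [0.2, 0.1, -2.2]
grip_width: 0.187
```

Request:
apply_moves(increments=[{"grip": 255, "xyz": [0, 0, -0.0005], "rotation": [0, 0, 0]}, {"grip": 255, "xyz": [0, 0, -0.001], "rotation": [0, 0, 0]}, {"grip": 255, "xyz": [0, 0, -0.0015], "rotation": [0, 0, 0]}, {"grip": 255, "xyz": [0, 0, -0.0015], "rotation": [0, 0, 0]}])

```text
time: 15.2
eef_pos: [0.5118, 0.2129, 0.0485]
tool_rot: [0.985, 0.171, 0.0, -0.0]
ft_force: [-1.6, -0.9, 3.8]
grip_width: 0.187
```

The force changed from -2 to +3.8 N, so the cast is touching the board. I'll release slowly and retreat straight up.

Request:
apply_moves(increments=[{"grip": 190, "xyz": [0, 0, 0.0003], "rotation": [0, 0, 0]}, {"grip": 170, "xyz": [0, 0, 0.0003], "rotation": [0, 0, 0]}, {"grip": 150, "xyz": [0, 0, 0.0003], "rotation": [0, 0, 0]}, {"grip": 120, "xyz": [0, 0, 0.0003], "rotation": [0, 0, 0]}, {"grip": 100, "xyz": [0, 0, 0.0003], "rotation": [0, 0, 0]}, {"grip": 80, "xyz": [0, 0, 0.0003], "rotation": [0, 0, 0]}, {"grip": 80, "xyz": [0, 0, 0.0003], "rotation": [0, 0, 0]}, {"grip": 80, "xyz": [0, 0, 0.0003], "rotation": [0, 0, 0]}])

```text
time: 16.0
eef_pos: [0.5117, 0.2129, 0.0485]
tool_rot: [0.985, 0.171, 0.0, -0.0]
ft_force: [-0.2, 0.7, -0.8]
grip_width: 0.684
```

Request:
apply_moves(increments=[{"grip": 80, "xyz": [0, 0, 0.02], "rotation": [0, 0, 0]}, {"grip": 80, "xyz": [0, 0, 0.04], "rotation": [0, 0, 0]}, {"grip": 80, "xyz": [0, 0, 0.07], "rotation": [0, 0, 0]}, {"grip": 80, "xyz": [0, 0, 0.1], "rotation": [0, 0, 0]}, {"grip": 80, "xyz": [0, 0, 0.14], "rotation": [0, 0, 0]}, {"grip": 80, "xyz": [-0.03, 0, 0.17], "rotation": [0, 0, 0]}, {"grip": 80, "xyz": [-0.06, 0, 0.17], "rotation": [0, 0, 0]}, {"grip": 80, "xyz": [-0.09, 0, 0.17], "rotation": [0, 0, 0]}, {"grip": 80, "xyz": [-0.11, 0, 0.17], "rotation": [0, 0, 0]}, {"grip": 80, "xyz": [-0.11, 0, 0.17], "rotation": [0, 0, 0]}])

```text
time: 17.0
eef_pos: [0.4002, 0.2132, 0.2187]
tool_rot: [0.985, 0.171, 0.0, -0.0]
ft_force: [0.2, -0.1, -0.2]
grip_width: 0.684
```

```bash
python3 - <<'E'
from station import state,capture
import cv2
s=capture("side");t=capture("top")
cv2.imwrite("pics/s2.png",cv2.resize(s[130:330,220:420],None,fx=3,fy=3,interpolation=cv2.INTER_CUBIC))
cv2.imwrite("pics/t2.png",cv2.resize(t[140:250,180:470],None,fx=2.7,fy=2.7,interpolation=cv2.INTER_CUBIC))
x=state();print(x['eef_pos'],x['ft_force'],x['grip_width'])
E
```

```text
[0.40207361 0.21305548 0.21879141] [0.84420556 0.60425349 0.35132961] 0.6840623785907444
```

View pics/s2.png

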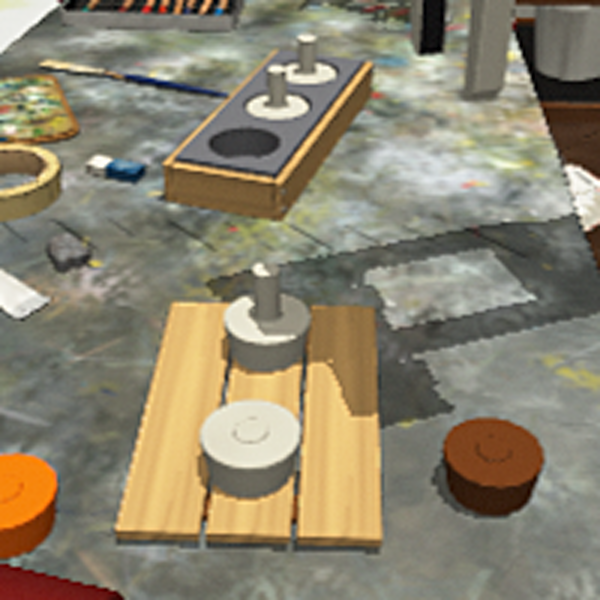

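View pics/t2.png

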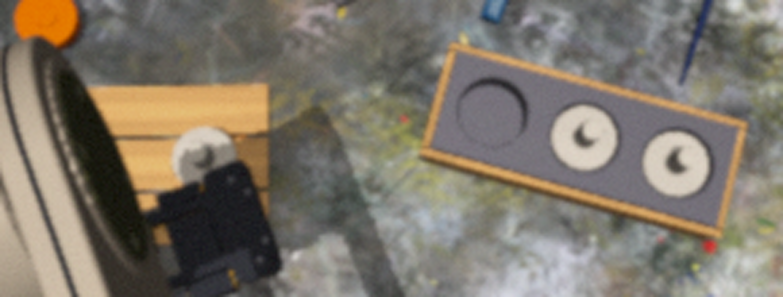

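The side crop shows the cast upright on the board at about (267,330), clear of the old cast, which is still at (250,450). The top crop shows the other two casts in the mould at (585,137) and (677,164). I'll check their offsets from the start in numbers.

```bash
python3 - <<'E'
from h import *
np.set_printoptions(precision=4,suppress=True)
for p in[(585,137),(677,164)]: print(ray('top',*p,.040,2.7,180,140))
print('side bosses',ray('side',277,106,.04,3,220,130),ray('side',311,73.5,.04,3,220,130))
print('placed boss',ray('side',267,322,.042,3,220,130),'stub',ray('side',264,270,.080,3,220,130),'old',ray('side',250.5,434,.044,3,220,130))
import cv2
a=cv2.imread("pics/side0.png")[255:300,280:330].astype(int)
import os
b=cv2.imread("pics/s2.png"); b=cv2.resize(b,(200,200),interpolation=cv2.INTER_AREA)[125:170,60:110].astype(int)
print('old cast diff',abs(a-b).mean(), cv2.phaseCorrelate(np.float32(a[5:,:].mean(2)),np.float32(b[5:,:].mean(2))))
E
```

```text
[ 0.5257 -0.1278  0.04  ]
[ 0.4999 -0.2082  0.04  ]
side bosses [ 0.5254 -0.1273  0.04  ] [ 0.4959 -0.2064  0.04  ]
placed boss [0.5111 0.2199 0.042 ] stub [0.5128 0.2149 0.08  ] old [0.5129 0.3318 0.044 ]
old cast diff 4.108444444444444 ((-0.038117373781574315, -0.02659185906837891), 0.9916948820352555)
```

All checks are good, so I'm handing in.

```bash
python3 -c "
from station import r
print(r.finish_job())"
```

```text
the job is handed in; nothing more can be done
None
```

I handed the job in at about 17 s of the 58 s allowed; the system gave no verdict.

**Finding the loose cast:** I tugged all three stubs. The two at (0.500, -0.208) and (0.526, -0.127) stopped after about 2 mm with 27–28 N, so they were stuck, and I lowered and released them. The one at (0.550, -0.046) came up with about 1–2 N.

**Placing it:** I drew the loose cast out and lowered it to the board until the force showed contact (-2 to +3.8 N). I then released it at about (0.512, 0.213), which is about 56 mm from the board's middle along its long side.

**Last checks:**
- **Placed cast:** the pictures show it upright on the board and clear of the old cast. The gripper hid part of it in the top view. The two side-view readings put it at y = 0.215 and 0.220, against the gripper's 0.213, all well inside the limit.
- **Stuck casts:** both are within about 1 mm of their starting places in the top view. The side view put the far one 4 mm off in x and the other agreed within 1 mm. The side view's pre-tug reading of the far one was also low, by about 3 mm, so I took this as picture-reading error.
- **Old cast:** image matching against the first side picture shows under 0.1 pixel of shift. A hand-picked reading put it about 6 mm off in y, which I took as a picking error.

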